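Clamp the repaired rose slab: close the head, then four clicks of the ratchet lever, held

ROBOT

A 7-joint arm with a two-finger parallel gripper is mounted at the origin on the work surface. World frame = base frame: x ahead of the robot, y to its left, z up, the work surface at z = 0. Lengths are in m, angles in rad, forces in N, time in s.
With the tool pointing down it reaches from about 0.4 to 0.9 m from the base axis. Payload 5.5 kg.
Tool frame: the origin (TCP) lies midway between the tips of the shut fingers; the grasp point (between the pads) lies 19 mm behind it (robot.pinch_z is the z of the grasp point in the tool frame, in m); z points along the fingers, x is the direction in which the jaws open and shut, and the axes are right-handed (so a half turn about z gives the same grasp; the last joint's range is limited). The gripper opens to 92 mm and grips with 3 to 60 N. Pads are 19 mm wide; open, the fingers measure 130 mm over their backs; the gripper's body (75 mm by 190 mm) begins 47 mm behind the grasp point.
Start: joints at [1.485, 0.501, -0.427, 1.55, 0.221, 1.138, -0.21], TCP at [0.222, -0.611, 0.194] pointing down, gripper open.
Joint ranges: [-2.88, 2.88], [-0.31, 2.03], [-1.54, 1.56], [0.2, 2.42], [-1.41, 4.55], [0.19, 2.02], [-2.57, 2.57]. Speed limits (rad/s): [2.57, 2.57, 3.14, 3.14, 3.14, 3.14, 3.14].

INTERFACE

Orientations are given as a unit quaternion [w, x, y, z].
In Python, from plant import robot gives the robot as it stands. The module is installed in compiled form; this text tells all that it offers.
- The arm moves only by the tool apply_moves, never from a script. Its argument "steps" is a list of rows, each an object with "travel": the shift along the tool's x, y, z in cm, a list of three; "twist": the turn, a rotation vector about the tool's x, y, z in degrees, a list of three; "claw": the finger opening in cm, from 0 to 9.18. A call has 1 to 8 rows; each row is the pose to reach, as a shift and turn from the pose commanded when the call began, along the tool's axes at that moment; what a row does not reach only later rows make up. A row lasts 1/10 s, in which the tool goes at most 50 mm and 8.59 degrees, less where a joint would pass 70% of its speed; a pose out of reach is approached as far as the arm can. A call with a gripper value outside its range is refused whole. The fingers move at their own pace and stop on an object; the grip force is fixed at half the most. Time passes only in rows, so rows that repeat a pose let the fingers close. It gives the time, the measured TCP pose, the force and the opening at its end, in the units of the state.
- robot.observe(): the state, without advancing time (a new reading comes with each control period).
- robot.snapshot(name): name is "scene" or "top" or "wrist"; returns a dict with "image" (420x560x3 uint8, red, green, blue), "vfov" (degrees; the focal length in pixels is half the picture's height over the tangent of half this angle, whatever the lens; pixels are square), "cx", "cy" (the principal point, pixels), "extrinsics" (4x4, takes a point from world to camera coordinates). Camera axes: x right, y down, z forward; pixel columns grow to the right and rows downward; lengths in m; the calibration is good to about 2 mm. A picture is of the moment at which its call begins. There is no depth.
- robot.job_done(): hands the job in, once; it reports no verdict.
The state is a dict: "time_s": time; "joints": joint angles; "joint_vel": joint speeds; "tau": joint torques, N m; "tool_pos": TCP position; "tcp_rot": TCP orientation; "contact_force": force on the tool from outside, world axes, zero at the start; "torque": the same for the moment, N m; "width": opening from 0.0 (shut) to 1.0 (fully open).
Only numpy, scipy, OpenCV 4.12 (cv2) and the standard library are available. Lean on these libraries where they do the work, as an engineer would, in place of code of your own. Each camera call takes 0.05 s, during which the arm holds its last target.

TASK

The end piece that broke off the carved rose slab has been set back against the break in the bench clamp. With the ratchet lever still up, slide the clamp's head along its bar until its pad presses the end piece tight against the slab; then press the ratchet lever down exactly four clicks - a fifth would crack the soft stone - and finish there with your fingers still pressing on the lever's handle, holding it at the fourth click while the bond takes. Do not shift the slab, and leave the other tools and stones where they lie.

Things in the scene. Friction and masses are not known exactly. Their poses are not given: they have to be found in the camera images.
- clamp: Steel bar clamp bolted to the bench, lying across the robot's view, head to the robot's right, tail stop to its left. Origin on the bench under the bar; x runs along the bar from the sliding head to the fixed tail stop (its face at x = 199 mm), y across, z up. The bar spans x -280 to 270 mm, its top 34 mm above the bench. Two wooden bearers (x -25 to 200, y +-47 to +-73 mm) level with it carry the stone.
- head (a joint): Travel of the sliding head along the bar, m, growing towards the stone (clamp +x), range 0 to 0.11. It slides with about 10 N of friction and stays where it is left. At the start the pad stands 20 to 70 mm short of the end piece.
- head_grip (a point): Where to take hold of the sliding head: midway between its two dark upright side plates, 28 mm over their outsides (across clamp y), 90 mm above the bench. The plates reach 19 mm ahead of this point, 9 mm behind and 29 mm above it (the ratchet's pawl is between them); below, the head widens to 40 mm at 48 mm above the bench. Fingers may reach down to 55 mm above the bench.
- pad_face (a point): Centre of the front face of the head's rubber-faced pad (36 mm wide, 24 mm high), 49 mm above the bench, 44 mm ahead of head_grip, facing clamp +x. It is sprung: it gives 1 mm per N for 8 mm, then is solid. Each click of the lever pushes it out 1 mm further.
- pad: The rubber-faced pad itself (for its place see pad_face).
- lever (a joint): Angle of the ratchet lever, rad: 0 fully up (handle 35 degrees above level, pointing away from the stone, clamp -x), growing as the handle is pressed down. One click each 0.1745 rad: at 0.175, 0.349, 0.524, 0.698. Before a click it stiffens to 4 to 5 N at the handle, then gives and snaps home over the last 0.04 rad. It cannot go back past a click; a spring pushes the handle up with about 2 N.
- lever_pivot (a point): Middle of the lever's pivot axis, which runs along clamp y; 68 mm above the bench, 30 mm behind (clamp -x) and 22 mm below head_grip. It travels with the head.
- press_point (a point): Middle of the upper face of the lever's handle, where to press it. Moves with the lever: 105 mm out from the pivot along the lever and 7 mm above the lever's centre line.
- lever_handle: The black handle on the lever's outer end, 78 mm long (52 to 130 mm from the pivot), 22 mm wide along clamp y, 14 mm thick. Its frame's origin lies on the pivot.
- end_piece: Broken-off end piece of the slab: pinkish stone, 42 mm along clamp x, 160 mm across, 29 mm thick, about 0.4 kg. Lies on bar and bearers between pad and slab, at the start 1 to 4 mm from the slab. Origin under its centre, x along clamp +x.
- slab: Pinkish stone slab with a carved rose, 157 mm along clamp x, 160 mm across, 29 mm thick, the rose 40 mm higher, 1.9 kg. Lies on bar and bearers against the tail stop. Origin under its centre, x along clamp +x.
- chisel: Bystander: steel flat chisel lying on the bench beside the bar, 220 mm long, 20 mm wide, 16 mm high; origin at its middle, on the bench.
- brush: Bystander: wooden dusting brush lying beside the bar, 165 mm long, 40 mm wide, 14 mm high; origin near its middle, on the bench.
- pencil: Bystander: flat carpenter's pencil lying beside the slab, 165 mm long, 12 mm wide, 8 mm high; origin at its middle, on the bench.
- rub_block: Bystander: dark abrasive rubbing block, 95 x 45 x 22 mm, beside the slab; origin under its centre.
- mallet: Bystander: round wooden carver's mallet standing on its head, 92 mm across, 216 mm high; origin under its centre.
- handpiece: Bystander: rotary carving handpiece with a burr lying on the bench, 175 mm long, 25 mm high; origin near its middle, on the bench.
- offcut: Bystander: stone offcut 75 x 55 x 30 mm; origin under its centre.
Things that resemble listed ones, but are neither listed nor needed, are in the scene too. What is shaped like the slab but purple is not meant. Leave any orange look-alike of the end_piece alone.

How it is judged:
On the way:
1. with the lever still up, the head's pad presses the end piece and the end piece presses on the slab (contact force between pad and end_piece above 1.5 N and contact force between end_piece and slab above 1 N and value of joint lever below 0.09 rad), for 0.2 s.
At the end, for the whole second after the job is handed in: The lever stands at the fourth click (0.685 to 0.83 rad) with the fingers pressing on its handle with more than 0.5 N; the pad presses the end piece (over 1.5 N) and the end piece presses the slab (over 1 N), square to it within 0.03 rad; the slab has moved less than 10 mm (value of joint lever between 0.685 and 0.83 rad and contact force between the fingers and lever_handle above 0.5 N and contact force between pad and end_piece above 1.5 N and contact force between end_piece and slab above 1 N and angle between the x axis of end_piece and the x axis of slab, either way round below 0.03 rad and distance of slab from where it was at the start of the episode below 0.01 m); the arm keeps its last pose, push and grip.
It fails at once if the lever is pressed to the fifth click (beyond 0.86 rad) (value of joint lever above 0.86 rad).
It fails at once if the slab is shifted more than 15 mm (distance of slab from where it was at the start of the episode above 0.015 m).
It fails at once if another tool or stone is moved more than 30 mm (distance of any of chisel, brush, pencil, rub_block, mallet, handpiece, offcut from where it was at the start of the episode above 0.03 m).
It also fails if it takes over 70 s, if anything falls off the work surface, if the arm or the gripper's body presses on something with over 40 N, if the wrist force passes 120 N, or if a joint passes its speed limit or range.

## Working session

There is one attempt and no reset: what is moved stays moved. The work goes in short steps, Python scripts to look and compute and a tool call to move; the robot and the scene stay as the last step left them, time stands still between calls to the robot, and variables do not carry over. Pictures are saved under pics/ and viewed, and the job is handed in when it is done.

Besides the shell and the picture viewer there is one more tool, called after "Call:" as name([rows], argument=value, ...), one row to a line, values as JSON. apply_moves: Moves the arm, as the interface text tells. Its arguments: {"type":"object","properties":{"steps":{"type":"array","items":{"type":"object","properties":{"travel":{"type":"array","items":{"type":"number"}},"twist":{"type":"array","items":{"type":"number"}},"claw":{"type":"number"}}}}},"required":["steps"]}

```bash
mkdir -p pics; cat > h.py <<'E'
import numpy as np, cv2
from plant import robot
def snap(n,f):
    s=robot.snapshot(n); cv2.imwrite('pics/'+f,s['image'][:,:,::-1]); 
    np.savez('pics/'+f[:-4]+'.npz',E=s['extrinsics'],v=s['vfov'],c=[s['cx'],s['cy']],im=s['image']); return s
def cam(f):
    d=np.load('pics/'+f+'.npz'); fl=210/np.tan(np.radians(float(d['v']))/2); return d['E'],fl,d['c']
def ray(f,px):
    E,fl,c=cam(f); R=E[:3,:3]; o=-R.T@E[:3,3]; d=R.T@np.array([(px[0]-c[0])/fl,(px[1]-c[1])/fl,1]); return o,d
def atz(f,px,z):
    o,d=ray(f,px); return o+d*(z-o[2])/d[2]
def proj(f,p):
    E,fl,c=cam(f); q=E[:3,:3]@np.asarray(p)+E[:3,3]; return q[:2]/q[2]*fl+c
def crop(f,x0,y0,x1,y1,k,out):
    im=cv2.imread('pics/'+f+'.png')[y0:y1,x0:x1]; cv2.imwrite('pics/'+out,cv2.resize(im,None,fx=k,fy=k,interpolation=cv2.INTER_CUBIC))
E
python3 - <<'E'
from h import *
for n in('scene','top','wrist'): s=snap(n,n+'1.png')
o=robot.observe(); print(o, robot.pinch_z)
E
```

```text
{'time_s': 0.15, 'joints': array([ 1.48520298,  0.50165359, -0.42684618,  1.55122092,  0.2208007 ,
        1.13832365, -0.21032932]), 'joint_vel': array([ 0.00112939, -0.00284561, -0.00198491, -0.00146131, -0.00056336,
       -0.00091795, -0.00151209]), 'tau': array([-7.48363382e-03, -5.67100453e+01, -5.82540303e+00, -2.79453081e+01,
       -6.85972022e-02,  2.64644955e-02,  1.24419953e-04]), 'tool_pos': array([ 0.22191939, -0.61029427,  0.19320038]), 'tcp_rot': array([-4.70572745e-04,  8.19081796e-01, -5.73676223e-01, -6.18259650e-04]), 'contact_force': array([-0.09981533, -0.52869008,  0.34655351]), 'torque': array([-0.00885895, -0.0319877 ,  0.0068144 ]), 'width': 0.9988902141389185} -0.0188
```

View pics/scene1.png

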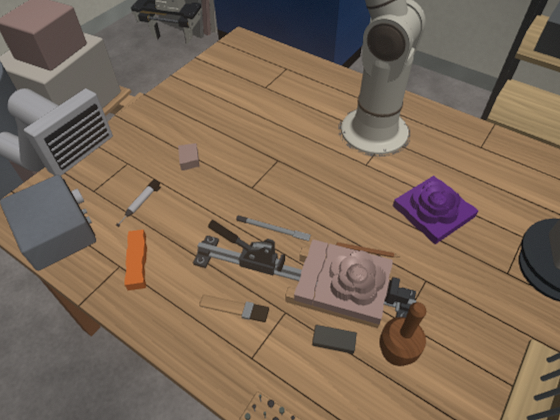

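View pics/top1.png

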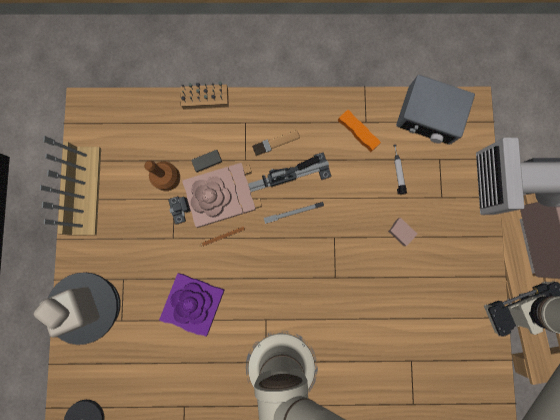

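View pics/wrist1.png

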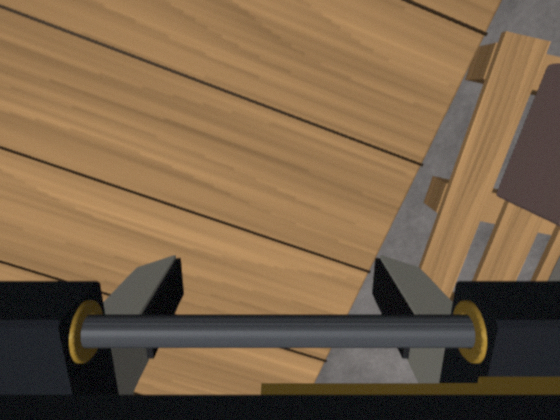

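Scene: the pink slab with its rose is at top px (210,197), with the purple look-alike at (192,305). The pink end piece is at about (245,190), with the orange look-alike at (359,130). There is only one clamp head, at (280,176), with its lever toward (315,162). I choose the pink pieces and this head, and check in close crops.

```bash
python3 - <<'E'
from h import *
crop('top1',160,130,350,250,4.2,'top1c.png')
crop('scene1',190,200,430,330,3.3,'scene1c.png')
E
```

```text
(no output)
```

View pics/top1c.png

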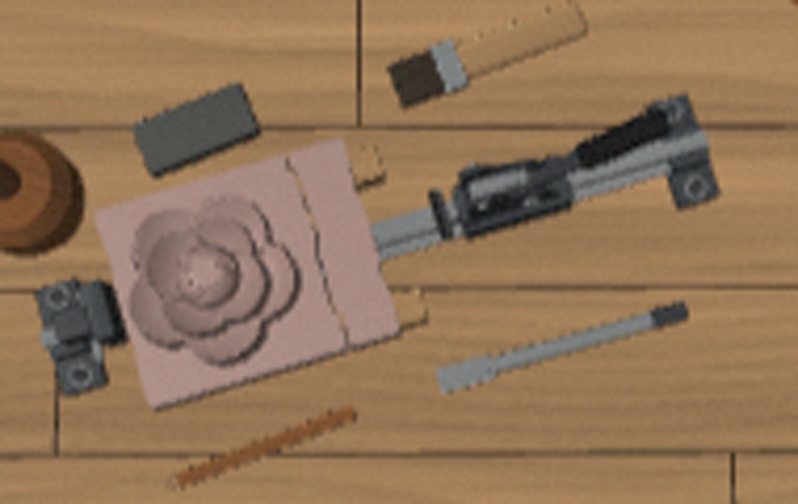

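View pics/scene1c.png

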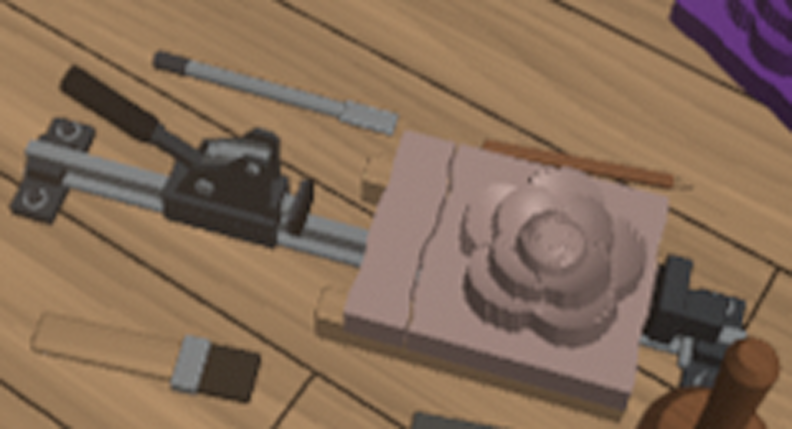

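```bash
cat > fit.py <<'E'
from h import *
from scipy.optimize import least_squares
T=lambda u,v:(160+u/4.2,130+v/4.2)
S=lambda u,v:(190+u/3.3,200+v/3.3)
pts=[('top1',T(96,212),(.199,-.08,.063)),('top1',T(155,408),(.199,.08,.063)),('top1',T(400,332),(-.002,.08,.063)),('top1',T(345,138),(-.002,-.08,.063)),
('scene1',S(405,132),(-.002,.08,.063)),('scene1',S(668,195),(.199,.08,.063)),('scene1',S(630,388),(.199,-.08,.063)),('scene1',S(345,315),(-.002,-.08,.063)),
('top1',T(707,138),(-.28,0,.034))]
a=np.radians(35)
hp=[('top1',T(662,117),(-.130*np.cos(a),0,.068+.13*np.sin(a))),('scene1',S(75,82),(-.130*np.cos(a),0,.068+.13*np.sin(a))),
('scene1',S(300,205),(.030+.044,0,.049)),('top1',T(436,214),(.074,0,.061))]
def W(p,q):
    c,s=np.cos(p[2]),np.sin(p[2]); return np.array([p[0]+c*q[0]-s*q[1],p[1]+s*q[0]+c*q[1],q[2]])
def r(p):
    o=[]
    for f,px,q in pts: o+=list(proj(f,W(p,q))-px)
    for f,px,q in hp: o+=list(proj(f,W(p,(q[0]+p[3],q[1],q[2])))-px)
    return o
if __name__=='__main__':
    s=least_squares(r,[.5,-.1,1.5,-.12],loss='soft_l1'); print(s.x,np.degrees(s.x[2])); print(np.round(np.reshape(s.fun,(-1,2)),1))
    p=s.x; print('grip',W(p,(p[3]+.03,0,.09)),'padx',p[3]+.074)
    np.save('fit.npy',p)
E
python3 fit.py
```

```text
[ 0.58408471  0.10493684  1.8697481  -0.12567621] 107.1286746562595
[[-1.2 -0.6]
 [-1.8 -0.3]
 [ 0.  -0.8]
 [-1.2 -1. ]
 [-0.8 -2.2]
 [ 0.3 -0.9]
 [ 0.4 -0.1]
 [-0.9 -2.3]
 [-0.2 -0.7]
 [ 0.3  0.3]
 [-3.2 -3.2]
 [ 2.4 -0. ]
 [-1.1 -0.4]]
grip [0.61226313 0.01350428 0.09      ] padx -0.051676205713188636
```

```bash
cat >> h.py <<'E'
from scipy.spatial.transform import Rotation as Ro
def rel(p,ang=None,show=True):
    """shift cm & twist deg to tcp world pos p, tool x at world angle ang (deg), pointing down"""
    o=robot.observe(); q=o['tcp_rot']; R=Ro.from_quat([q[1],q[2],q[3],q[0]])
    d=R.inv().apply(np.asarray(p)-o['tool_pos'])*100
    tw=None
    if ang is not None:
        a=np.radians(ang); x=np.array([np.cos(a),np.sin(a),0]); z=np.array([0,0,-1.]); 
        G=Ro.from_matrix(np.stack([x,np.cross(z,x),z],1)); tw=np.degrees((R.inv()*G).as_rotvec())
    print('shift cm',d.round(2),'twist',None if tw is None else tw.round(2)); print('j',o['joints'].round(2),'p',o['tool_pos'].round(4),'F',o['contact_force'].round(1),'t',o['time_s'])
E
python3 -c "
from h import *
rel([.612,.0135,.25],17.13)"
```

```text
shift cm [-45.3  -57.98  -5.61] twist [-7.000e-02  7.000e-02 -8.714e+01]
j [ 1.49  0.5  -0.43  1.55  0.22  1.14 -0.21] p [ 0.2219 -0.6103  0.1932] F [-0.1 -0.5  0.3] t 0.15
```

Call:
apply_moves([
  {"travel": [-2, -3, -1.5], "twist": [0, 0, -6], "claw": 9},
  {"travel": [-4.5, -6, -3], "twist": [0, 0, -12], "claw": 9},
  {"travel": [-7.5, -9.5, -5], "twist": [0, 0, -18], "claw": 9},
  {"travel": [-10.5, -13, -5.6], "twist": [0, 0, -24], "claw": 8},
  {"travel": [-13, -16.5, -5.6], "twist": [0, 0, -30], "claw": 8},
  {"travel": [-16, -20, -5.6], "twist": [0, 0, -36], "claw": 7},
  {"travel": [-19, -24, -5.6], "twist": [0, 0, -42], "claw": 7},
  {"travel": [-22, -28, -5.6], "twist": [0, 0, -48], "claw": 7},
])

```text
time_s: 0.95
tool_pos: [0.4105, -0.3068, 0.2501]
tcp_rot: [0.0, 0.982, -0.189, -0.0]
contact_force: [0.7, 0.4, -0.3]
width: 0.766
```

```bash
python3 -c "
from h import *
rel([.612,.0135,.25],17.13)"
```

```text
shift cm [ 6.800e+00 -3.722e+01 -2.000e-02] twist [ 3.000e-02  1.000e-02 -3.894e+01]
j [ 1.25  0.24 -0.77  1.82  0.18  1.16  0.04] p [ 0.4105 -0.3068  0.2501] F [ 0.7  0.4 -0.3] t 0.95
```

Call:
apply_moves([
  {"travel": [0.8, -4.6, 0], "twist": [0, 0, -5], "claw": 7},
  {"travel": [1.7, -9.2, 0], "twist": [0, 0, -10], "claw": 7},
  {"travel": [2.6, -13.8, 0], "twist": [0, 0, -15], "claw": 7},
  {"travel": [3.5, -18.5, 0], "twist": [0, 0, -20], "claw": 6},
  {"travel": [4.4, -23.2, 0], "twist": [0, 0, -25], "claw": 6},
  {"travel": [5.2, -28, 0], "twist": [0, 0, -30], "claw": 6},
  {"travel": [6, -32.6, 0], "twist": [0, 0, -35], "claw": 6},
  {"travel": [6.8, -37.2, 0], "twist": [0, 0, -38.9], "claw": 6},
])

```text
time_s: 1.75
tool_pos: [0.6133, 0.0123, 0.2497]
tcp_rot: [0.0, 0.989, 0.148, -0.0]
contact_force: [-0.1, -0.5, 1.1]
width: 0.651
```

```bash
python3 -c "
from h import *
rel([.612,.0135,.25],17.13); snap('wrist','w2.png')
p=np.load('fit.npy')
from fit import W
for x in (.021,.049,.074): print(proj('w2',W(p,(p[3]+x,.014,.119))),proj('w2',W(p,(p[3]+x,-.014,.119))))
"
```

```text
shift cm [-0.09 -0.15 -0.03] twist [ 0.01  0.03 -0.09]
j [ 0.61  0.52 -0.95  1.57  0.43  1.28 -0.11] p [0.6133 0.0123 0.2497] F [-0.1 -0.5  1.1] t 1.75
[261.252564   197.71680969] [291.95840626 197.68254482]
[260.78666737 167.39170596] [292.30773952 167.35634064]
[260.34927578 138.9219895 ] [292.63569955 138.88558208]
```

View pics/w2.png

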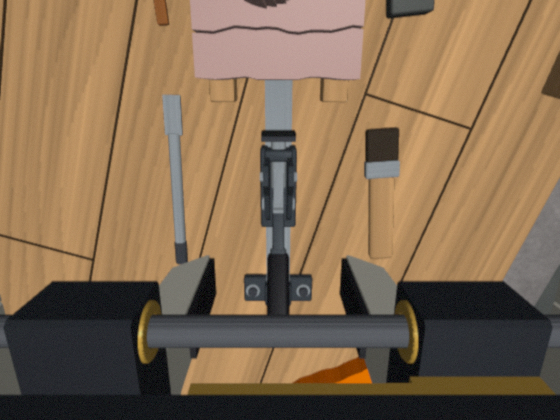

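```bash
python3 -c "
from h import *
crop('w2',180,60,380,200,4,'w2c.png')
crop('w2',220,140,360,320,4,'w2d.png')"
```

```text
(no output)
```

View pics/w2c.png

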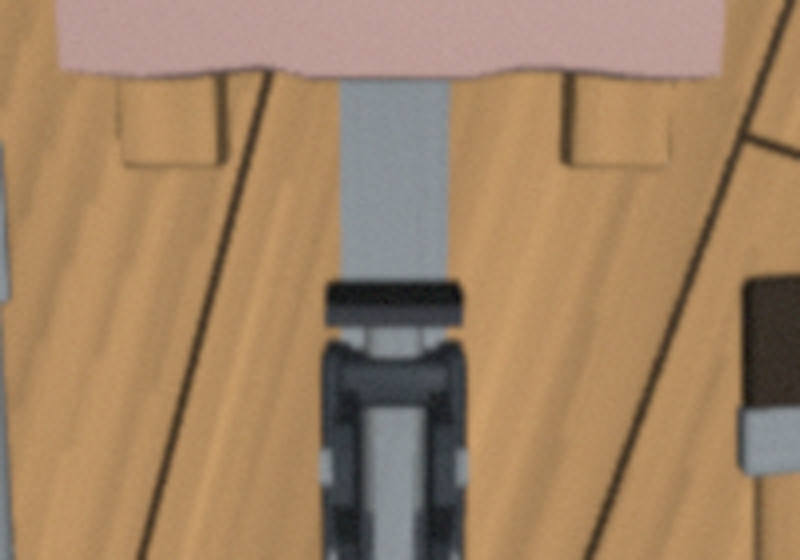

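View pics/w2d.png

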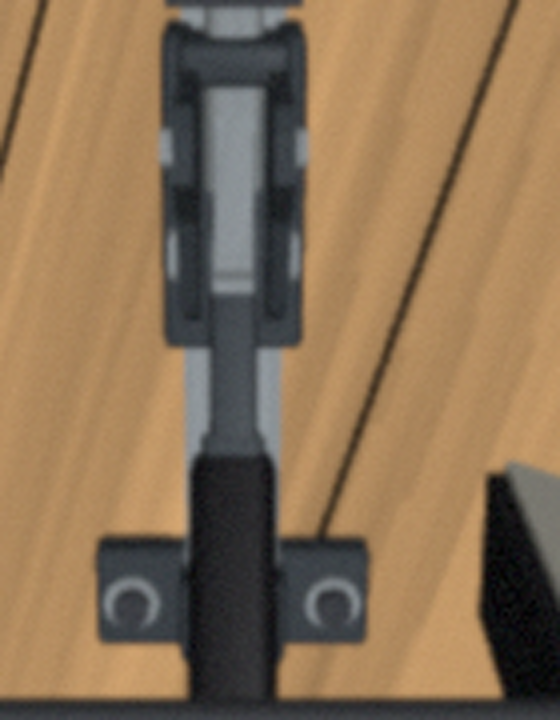

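```bash
python3 -c "
from h import *
p=np.load('fit.npy'); th=p[2]; ux=np.array([np.cos(th),np.sin(th)]); uy=np.array([-ux[1],ux[0]])
def cl(w): d=w[:2]-p[:2]; return (np.array([d@ux,d@uy])*1000).round(1)
A=lambda u,v:(180+u/4,60+v/4)
for n,c,z in(('padL',A(328,283),.061),('padR',A(462,283),.061),('epL',A(60,70),.063),('epR',A(722,75),.063),('barT1',A(341,85),.034),('barT2',A(449,85),.034),('plL',A(325,345),.110),('plR',A(463,345),.110),('bearL',A(122,165),.034),('bearR',A(668,165),.034),('plTop',A(395,345),.119),('hL',(220+193/4,140+600/4),.13),('hR',(220+273/4,140+600/4),.13)):
  w=atz('w2',c,z); print(n,w.round(4),cl(w))
rel([.612,.0135,.25],17.13)
print('tcp',cl(robot.observe()['tool_pos']))
"
```

```text
padL [0.5847 0.0523 0.061 ] [-50.5  14.9]
padR [0.6173 0.0623 0.061 ] [-50.5 -19.2]
epL [0.5085 0.0821 0.063 ] [ 0.4 79. ]
epR [0.6622 0.1281 0.063 ] [ -0.9 -81.4]
barT1 [0.5734 0.0992 0.034 ] [-2.3 11.9]
barT2 [0.6004 0.1075 0.034 ] [ -2.4 -16.4]
plL [0.5884 0.0443 0.11  ] [-59.3  13.7]
plR [0.618  0.0533 0.11  ] [-59.3 -17.2]
bearL [0.5235 0.0629 0.034 ] [-22.3  70.3]
bearR [0.6622 0.1055 0.034 ] [-22.5 -74.8]
plTop [0.603  0.0501 0.119 ] [-58.  -2.]
hL [ 0.6333 -0.0823  0.13  ] [-193.4    8.1]
hR [ 0.6516 -0.0767  0.13  ] [-193.5  -11. ]
shift cm [-0.61  0.77 -0.  ] twist [-0.35 -0.28  0.63]
j [ 0.6   0.52 -0.95  1.57  0.43  1.28 -0.11] p [0.6155 0.0227 0.2501] F [3.  6.5 2.6] t 1.8
tcp [-87.8  -5.8]
```

Call:
apply_moves([
  {"travel": [0, 0, 0], "twist": [0, 0, 0], "claw": 6},
  {"travel": [0, 0, 0], "twist": [0, 0, 0], "claw": 6},
  {"travel": [0, 0, 0], "twist": [0, 0, 0], "claw": 6},
])

```text
time_s: 2.1
tool_pos: [0.6122, 0.0089, 0.2497]
tcp_rot: [0.001, 0.989, 0.145, -0.0]
contact_force: [-0.3, 0.2, 0.0]
width: 0.654
```

```bash
python3 -c "
from h import *
rel([.612,.0135,.25],17.13); snap('wrist','w3.png')
crop('w3',180,60,380,200,4,'w3c.png')
rel([.612,.0135,.25],17.13)
"
```

```text
shift cm [ 0.12 -0.44 -0.03] twist [ 0.06  0.06 -0.4 ]
j [ 0.61  0.51 -0.95  1.57  0.43  1.28 -0.11] p [0.6122 0.0089 0.2497] F [-0.3  0.2  0. ] t 2.1
shift cm [ 0.12 -0.47 -0.01] twist [ 0.07  0.05 -0.42]
j [ 0.61  0.51 -0.95  1.57  0.43  1.28 -0.11] p [0.6122 0.0087 0.2499] F [-1.4 -0.4  0.1] t 2.15
```

View pics/w3c.png

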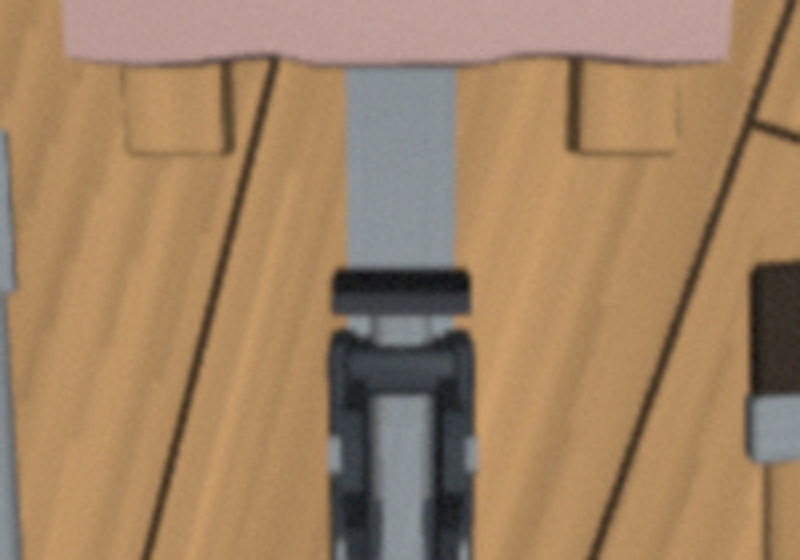

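```bash
python3 -c "
from h import *
p=np.load('fit.npy'); th=p[2]; ux=np.array([np.cos(th),np.sin(th)]); uy=np.array([-ux[1],ux[0]])
def cl(w): d=w[:2]-p[:2]; return (np.array([d@ux,d@uy])*1000).round(1)
A=lambda u,v:(180+u/4,60+v/4)
for n,c,z in(('padL',A(334,270),.061),('padR',A(470,270),.061),('epL',A(68,60),.063),('epR',A(730,60),.063),('barT1',A(347,85),.034),('barT2',A(457,85),.034),('bearL',A(127,154),.034),('bearR',A(675,154),.034),('plL',A(332,345),.110),('plR',A(472,345),.110),):
  w=atz('w3',c,z); print(n,w.round(4),cl(w))
print('tcp',cl(robot.observe()['tool_pos']))
o,d=ray('w3',(280,210));print(o,d)
"
```

```text
padL [0.5844 0.0524 0.061 ] [-50.3  15.2]
padR [0.6174 0.0623 0.061 ] [-50.6 -19.3]
epL [0.5091 0.0818 0.063 ] [-0.  78.5]
epR [0.6623 0.1279 0.063 ] [ -1.1 -81.5]
barT1 [0.5743 0.0962 0.034 ] [-5.5 12. ]
barT2 [0.6018 0.1045 0.034 ] [ -5.7 -16.8]
bearL [0.5232 0.0628 0.034 ] [-22.3  70.6]
bearR [0.6624 0.1047 0.034 ] [-23.3 -74.7]
plL [0.589  0.0413 0.11  ] [-62.3  14.1]
plR [0.619  0.0503 0.11  ] [-62.5 -17.3]
tcp [-100.3    1.5]
[0.5880557  0.08993426 0.44062695] [ 0.09489722 -0.29292212 -0.95144149]
```

```bash
python3 -c "
from h import *
from fit import W
p=np.load('fit.npy')
print(W(p,(-.095,-.0018,.071)))
rel(W(p,(-.095,-.0018,.071)),16.85)
"
```

```text
[0.61378414 0.01468062 0.071     ]
shift cm [ 0.34 -0.55 17.89] twist [ 0.07  0.05 -0.14]
j [ 0.61  0.51 -0.95  1.57  0.43  1.28 -0.11] p [0.6122 0.0087 0.2499] F [-1.4 -0.4  0.1] t 2.15
```

Call:
apply_moves([
  {"travel": [0.3, -0.5, 2], "twist": [0, 0, 0], "claw": 6},
  {"travel": [0.3, -0.5, 5], "twist": [0, 0, 0], "claw": 6},
  {"travel": [0.3, -0.5, 8], "twist": [0, 0, 0], "claw": 6},
  {"travel": [0.3, -0.5, 10], "twist": [0, 0, 0], "claw": 6},
  {"travel": [0.3, -0.5, 11], "twist": [0, 0, 0], "claw": 6},
  {"travel": [0.3, -0.5, 11], "twist": [0, 0, 0], "claw": 6},
  {"travel": [0.3, -0.5, 11], "twist": [0, 0, 0], "claw": 6},
])

```text
time_s: 2.85
tool_pos: [0.6146, 0.0161, 0.141]
tcp_rot: [0.0, 0.989, 0.146, 0.001]
contact_force: [-0.0, 0.5, 0.1]
width: 0.655
```

```bash
python3 -c "
from h import *
from fit import W
p=np.load('fit.npy')
snap('wrist','w4.png')
rel(W(p,(-.095,-.0018,.071)),16.85)
"
```

```text
shift cm [-0.18  0.13  7.05] twist [ 0.04 -0.12 -0.01]
j [ 0.56  0.62 -0.88  1.68  0.53  1.09 -0.19] p [0.615  0.0164 0.1415] F [ 0.4  0.2 -0.2] t 2.9
```

View pics/w4.png

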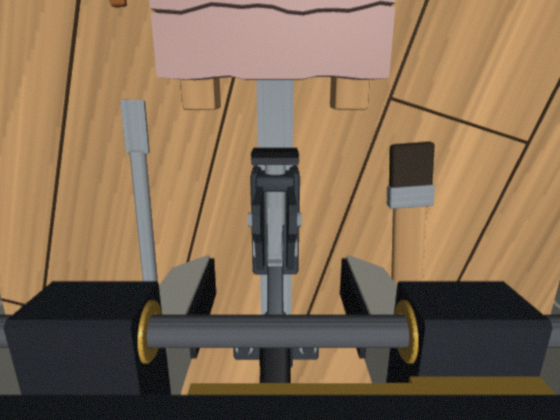

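The head is in view with plate centres at col 274.5 and the finger centre at 279, so it needs about 2 mm along tool −x, which matches the measured fix. Descending.

Call:
apply_moves([
  {"travel": [-0.2, 0.1, 2], "twist": [0, 0, 0], "claw": 6},
  {"travel": [-0.2, 0.1, 4], "twist": [0, 0, 0], "claw": 6},
  {"travel": [-0.2, 0.1, 6], "twist": [0, 0, 0], "claw": 6},
  {"travel": [-0.2, 0.1, 7], "twist": [0, 0, 0], "claw": 6},
  {"travel": [-0.2, 0.1, 7], "twist": [0, 0, 0], "claw": 6},
  {"travel": [-0.2, 0.1, 7], "twist": [0, 0, 0], "claw": 6},
])

```text
time_s: 3.5
tool_pos: [0.6132, 0.0154, 0.0711]
tcp_rot: [-0.0, 0.989, 0.147, 0.001]
contact_force: [-0.3, -1.0, 0.1]
width: 0.653
```

```bash
python3 -c "
from h import *
from fit import W
p=np.load('fit.npy')
snap('wrist','w5.png');snap('scene','s5.png'); crop('s5',190,180,390,310,4,'s5c.png')
rel(W(p,(-.095,-.0018,.071)),16.85)
"
```

```text
shift cm [0.01 0.08 0.05] twist [ 0.03 -0.12  0.04]
j [ 0.52  0.7  -0.82  1.73  0.6   0.98 -0.24] p [0.6135 0.0154 0.0715] F [ 0.4 -0.1  0.7] t 3.6
```

View pics/w5.png

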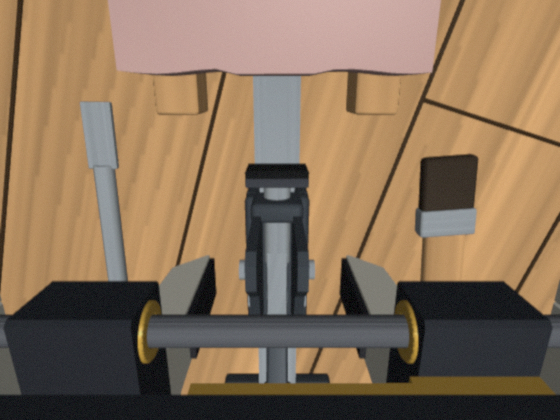

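View pics/s5c.png

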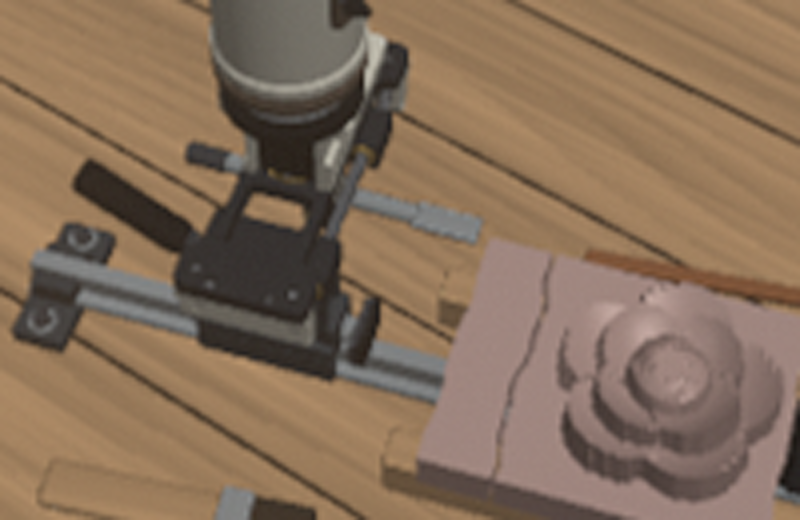

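Fingers straddle the plates (head centre col 277, fingers 279), with the handle free. Closing.

Call:
apply_moves([
  {"travel": [0, 0, 0], "twist": [0, 0, 0], "claw": 3.5},
  {"travel": [0, 0, 0], "twist": [0, 0, 0], "claw": 3.5},
  {"travel": [0, 0, 0], "twist": [0, 0, 0], "claw": 2.6},
  {"travel": [0, 0, 0], "twist": [0, 0, 0], "claw": 2},
  {"travel": [0, 0, 0], "twist": [0, 0, 0], "claw": 1.5},
  {"travel": [0, 0, 0], "twist": [0, 0, 0], "claw": 1.5},
  {"travel": [0, 0, 0], "twist": [0, 0, 0], "claw": 1.5},
])

```text
time_s: 4.3
tool_pos: [0.6129, 0.0152, 0.0701]
tcp_rot: [-0.0, 0.989, 0.147, 0.0]
contact_force: [2.7, 1.1, -0.6]
width: 0.306
```

Call:
apply_moves([
  {"travel": [0, -0.5, 0], "twist": [0, 0, 0], "claw": 1.5},
  {"travel": [0, -1, 0], "twist": [0, 0, 0], "claw": 1.5},
  {"travel": [0, -1.5, 0], "twist": [0, 0, 0], "claw": 1.5},
  {"travel": [0, -2, 0], "twist": [0, 0, 0], "claw": 1.5},
  {"travel": [0, -2.5, 0], "twist": [0, 0, 0], "claw": 1.5},
  {"travel": [0, -3, 0], "twist": [0, 0, 0], "claw": 1.5},
  {"travel": [0, -3.5, 0], "twist": [0, 0, 0], "claw": 1.5},
  {"travel": [0, -4, 0], "twist": [0, 0, 0], "claw": 1.5},
])

```text
time_s: 5.1
tool_pos: [0.6031, 0.0475, 0.0701]
tcp_rot: [0.003, 0.989, 0.145, 0.001]
contact_force: [6.2, -10.3, -0.9]
width: 0.303
```

```bash
python3 -c "
from h import *
snap('wrist','w6.png'); crop('w6',80,40,480,280,2,'w6c.png')
o=robot.observe(); print(o['tool_pos'],o['contact_force'],o['tcp_rot'],o['width'])
"
```

```text
[0.60262427 0.04894436 0.07013207] [ 5.88319838 -7.11710796 -2.51329823] [2.90946719e-03 9.89363802e-01 1.45430372e-01 8.99537005e-04] 0.3055270814964063
```

View pics/w6c.png

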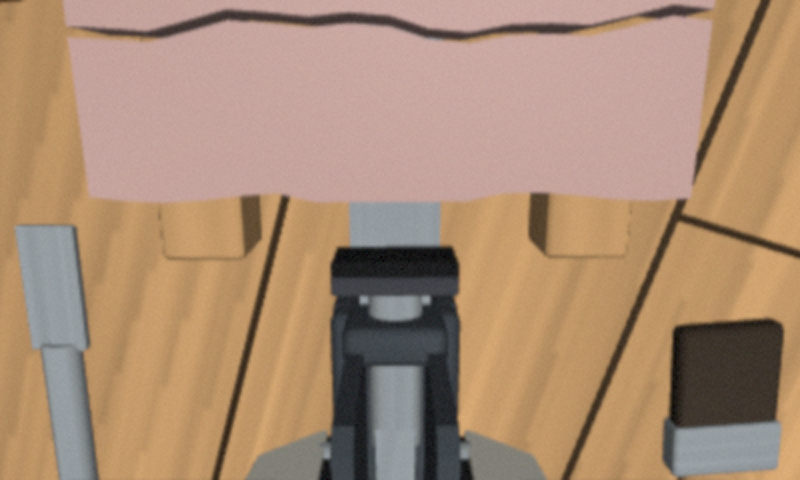

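Call:
apply_moves([
  {"travel": [0, -0.25, 0], "twist": [0, 0, 0], "claw": 1.5},
  {"travel": [0, -0.5, 0], "twist": [0, 0, 0], "claw": 1.5},
  {"travel": [0, -0.75, 0], "twist": [0, 0, 0], "claw": 1.5},
  {"travel": [0, -1, 0], "twist": [0, 0, 0], "claw": 1.5},
  {"travel": [0, -1, 0], "twist": [0, 0, 0], "claw": 1.5},
])

```text
time_s: 5.65
tool_pos: [0.5998, 0.058, 0.0701]
tcp_rot: [0.003, 0.989, 0.145, 0.001]
contact_force: [4.8, -7.6, -1.9]
width: 0.3
```

```bash
python3 -c "
from h import *
snap('wrist','w7.png'); crop('w7',80,40,480,280,2,'w7c.png')
o=robot.observe(); print(o['tool_pos'],o['contact_force'],o['tcp_rot'],o['width'])
"
```

```text
[0.59984302 0.05806591 0.07011574] [ 6.06074324 -7.41335838 -0.8784548 ] [2.87601937e-03 9.89383177e-01 1.45299717e-01 8.05795332e-04] 0.30201045937357185
```

View pics/w7c.png

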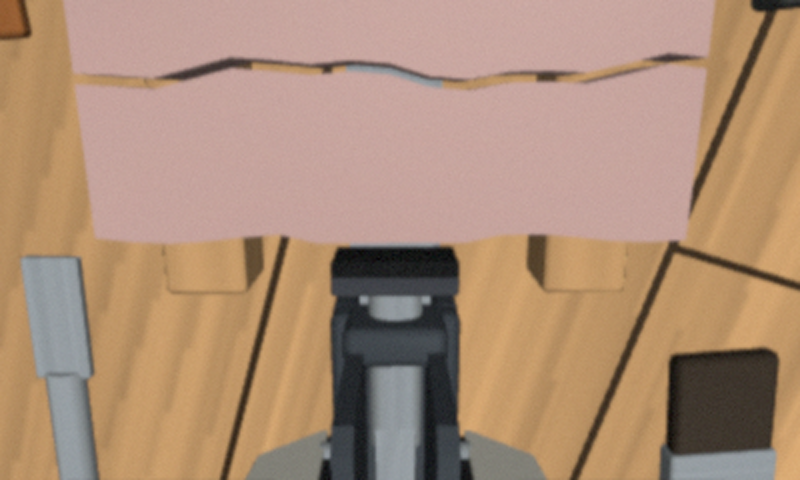

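Call:
apply_moves([
  {"travel": [0, -0.1, 0], "twist": [0, 0, 0], "claw": 1.5},
  {"travel": [0, -0.2, 0], "twist": [0, 0, 0], "claw": 1.5},
  {"travel": [0, -0.3, 0], "twist": [0, 0, 0], "claw": 1.5},
  {"travel": [0, -0.4, 0], "twist": [0, 0, 0], "claw": 1.5},
  {"travel": [0, -0.5, 0], "twist": [0, 0, 0], "claw": 1.5},
  {"travel": [0, -0.5, 0], "twist": [0, 0, 0], "claw": 1.5},
])

```text
time_s: 6.3
tool_pos: [0.5985, 0.0625, 0.0701]
tcp_rot: [0.003, 0.989, 0.145, 0.001]
contact_force: [5.9, -8.2, -1.2]
width: 0.3
```

```bash
python3 -c "
from h import *
snap('wrist','w8.png'); crop('w8',80,40,480,280,2,'w8c.png')
o=robot.observe(); print(o['tool_pos'],o['contact_force'],o['tcp_rot'],o['width'])
"
```

```text
[0.59849819 0.06255299 0.07011658] [ 5.18565245 -8.63193183 -0.7501598 ] [3.02045181e-03 9.89398573e-01 1.45191804e-01 8.25163345e-04] 0.3009249275363043
```

View pics/w8c.png

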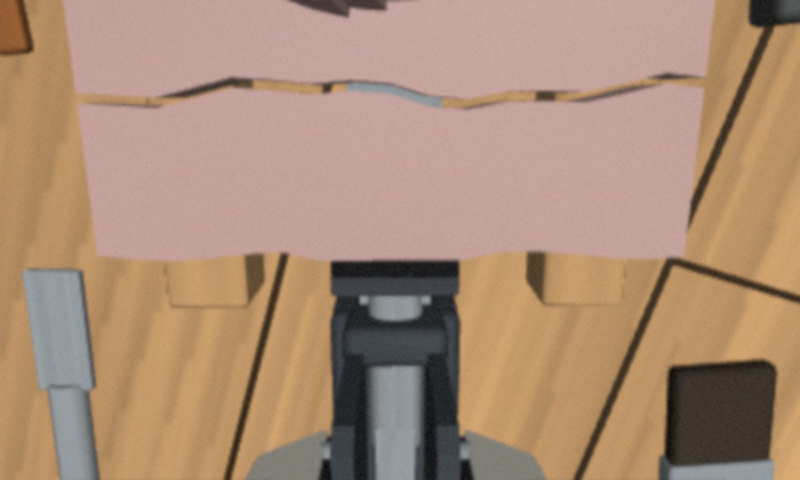

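Call:
apply_moves([
  {"travel": [0, -0.1, 0], "twist": [0, 0, 0], "claw": 1.5},
  {"travel": [0, -0.2, 0], "twist": [0, 0, 0], "claw": 1.5},
  {"travel": [0, -0.3, 0], "twist": [0, 0, 0], "claw": 1.5},
  {"travel": [0, -0.4, 0], "twist": [0, 0, 0], "claw": 1.5},
  {"travel": [0, -0.4, 0], "twist": [0, 0, 0], "claw": 1.5},
])

```text
time_s: 6.85
tool_pos: [0.5977, 0.0653, 0.0701]
tcp_rot: [0.004, 0.989, 0.145, 0.001]
contact_force: [7.3, -11.3, -0.9]
width: 0.302
```

```bash
python3 -c "
from h import *
snap('wrist','w9.png'); crop('w9',80,40,480,280,2,'w9c.png')
o=robot.observe(); print(o['tool_pos'],o['contact_force'],o['tcp_rot'],o['width'])
"
```

```text
[0.59763656 0.06526551 0.07011925] [  6.03330537 -10.00666723  -0.70998885] [3.67948906e-03 9.89450235e-01 1.44823923e-01 8.50918753e-04] 0.30646832627250936
```

View pics/w9c.png

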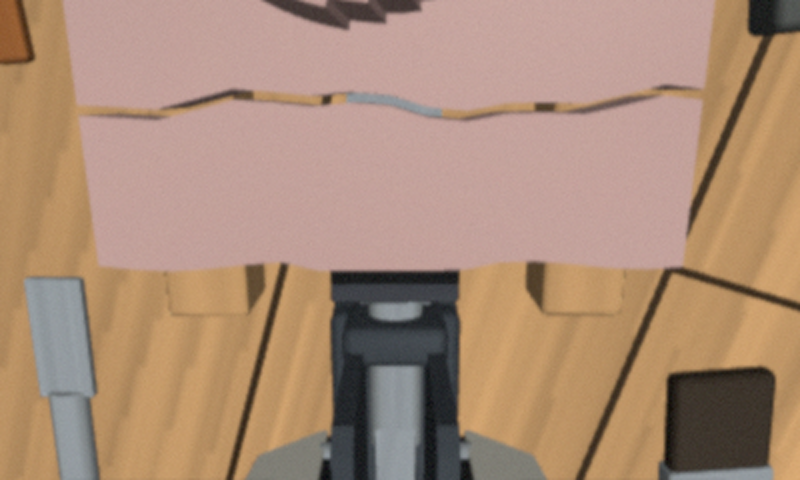

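Call:
apply_moves([
  {"travel": [0, -0.1, 0], "twist": [0, 0, 0], "claw": 1.5},
  {"travel": [0, -0.2, 0], "twist": [0, 0, 0], "claw": 1.5},
  {"travel": [0, -0.3, 0], "twist": [0, 0, 0], "claw": 1.5},
  {"travel": [0, -0.3, 0], "twist": [0, 0, 0], "claw": 1.5},
])

```text
time_s: 7.3
tool_pos: [0.5969, 0.0679, 0.0701]
tcp_rot: [0.004, 0.989, 0.145, 0.001]
contact_force: [5.9, -9.6, -0.8]
width: 0.299
```

```bash
python3 -c "
from h import *
snap('wrist','w10.png'); crop('w10',80,40,480,280,2,'w10c.png')
o=robot.observe(); print(o['tool_pos'],o['contact_force'],o['tcp_rot'],o['width'])
"
```

```text
[0.59688235 0.06784046 0.07011898] [  6.92101995 -10.37811097  -0.66014998] [3.83813557e-03 9.89458141e-01 1.44765614e-01 8.79648007e-04] 0.30294376156954955
```

View pics/w10c.png

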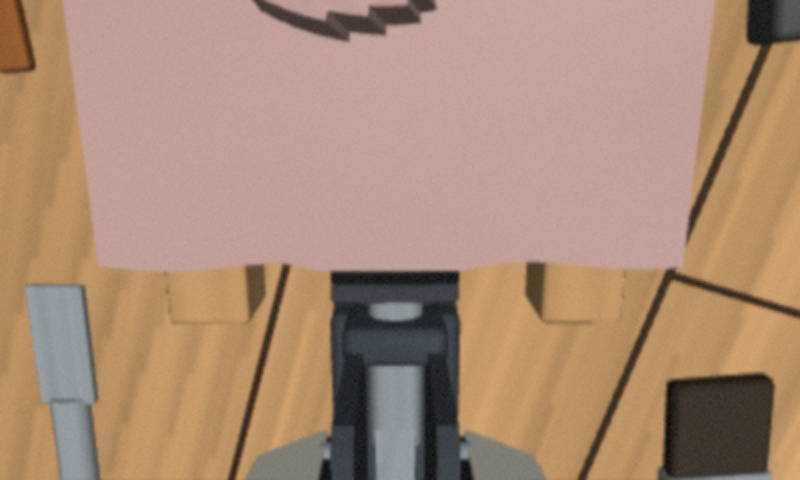

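The crack has closed. Adding about 3 mm of spring compression.

Call:
apply_moves([
  {"travel": [0, -0.1, 0], "twist": [0, 0, 0], "claw": 1.5},
  {"travel": [0, -0.2, 0], "twist": [0, 0, 0], "claw": 1.5},
  {"travel": [0, -0.3, 0], "twist": [0, 0, 0], "claw": 1.5},
  {"travel": [0, -0.35, 0], "twist": [0, 0, 0], "claw": 1.5},
  {"travel": [0, -0.35, 0], "twist": [0, 0, 0], "claw": 1.5},
])

```text
time_s: 7.85
tool_pos: [0.5962, 0.07, 0.0701]
tcp_rot: [0.005, 0.99, 0.144, 0.001]
contact_force: [7.0, -11.8, -0.3]
width: 0.302
```

```bash
python3 -c "
from h import *
snap('wrist','w11.png'); crop('w11',80,40,480,280,2,'w11c.png')
o=robot.observe(); print(o['tool_pos'],o['contact_force'],o['tcp_rot'],o['width'])
"
```

```text
[0.59623196 0.06997084 0.07010787] [  6.65128594 -12.589944    -0.78276613] [4.53612051e-03 9.89516006e-01 1.44349005e-01 9.28784016e-04] 0.29695877434599516
```

View pics/w11c.png

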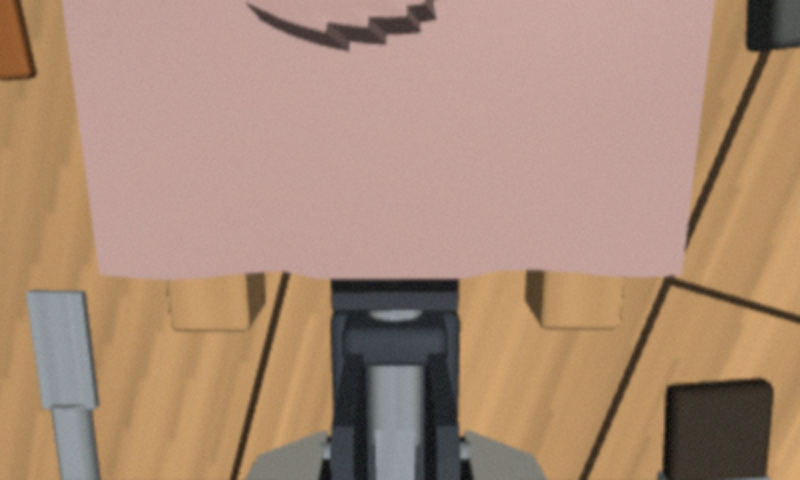

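Call:
apply_moves([
  {"travel": [0, 0.3, 0], "twist": [0, 0, 0], "claw": 1.5},
  {"travel": [0, 0.6, 0], "twist": [0, 0, 0], "claw": 1.5},
  {"travel": [0, 0.6, 0], "twist": [0, 0, 0], "claw": 1.5},
  {"travel": [0, 0.6, 0], "twist": [0, 0, 0], "claw": 3.5},
  {"travel": [0, 0.6, 0], "twist": [0, 0, 0], "claw": 5},
  {"travel": [0, 0.6, 0], "twist": [0, 0, 0], "claw": 6},
  {"travel": [0, 0.6, 0], "twist": [0, 0, 0], "claw": 6},
])

```text
time_s: 8.6
tool_pos: [0.5945, 0.0728, 0.0699]
tcp_rot: [-0.0, 0.989, 0.147, -0.0]
contact_force: [-0.1, -0.7, -0.8]
width: 0.597
```

```bash
python3 -c "
from h import *
snap('wrist','w12.png'); crop('w12',80,40,480,280,2,'w12c.png')
o=robot.observe(); print(o['tool_pos'],o['contact_force'],o['tcp_rot'],o['width'])
"
```

```text
[0.59470472 0.07261197 0.06996303] [ 0.21480822 -0.56138624 -0.03112401] [-1.73266885e-04  9.89106273e-01  1.47202924e-01 -2.24102243e-04] 0.6271444405977409
```

View pics/w12c.png

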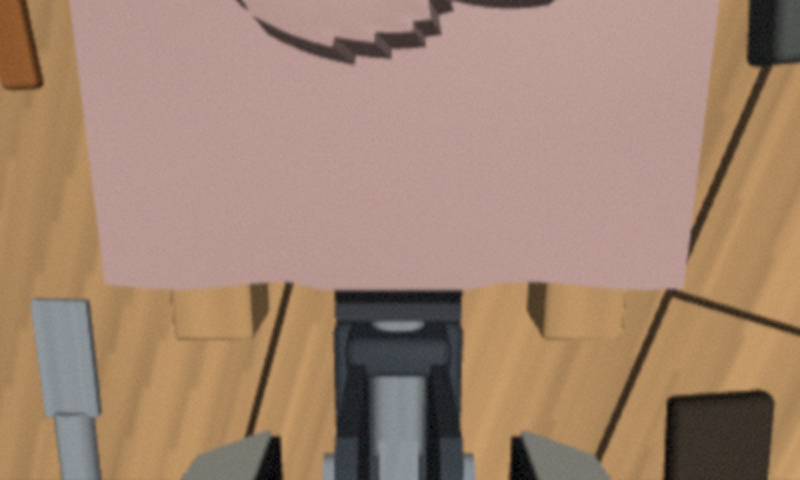

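Call:
apply_moves([
  {"travel": [0, 0, -2.5], "twist": [0, 0, 0], "claw": 6},
  {"travel": [0, 0, -5.5], "twist": [0, 0, 0], "claw": 6},
  {"travel": [0, 0, -9], "twist": [0, 0, 0], "claw": 6},
  {"travel": [0, 0, -11.5], "twist": [0, 0, 0], "claw": 6},
  {"travel": [0, 2, -12.5], "twist": [0, 0, 0], "claw": 2},
  {"travel": [0, 5, -12.5], "twist": [0, 0, 0], "claw": 0},
  {"travel": [0, 8, -12.5], "twist": [0, 0, 0], "claw": 0},
  {"travel": [0, 9.8, -12.5], "twist": [0, 0, 0], "claw": 0},
])

```text
time_s: 9.45
tool_pos: [0.624, -0.0247, 0.1949]
tcp_rot: [0.001, 0.989, 0.146, -0.0]
contact_force: [-0.2, 0.3, -0.2]
width: 0.355
```

Call:
apply_moves([
  {"travel": [0, 1.8, 0], "twist": [0, 0, 0], "claw": 0},
  {"travel": [0, 1.8, 0], "twist": [0, 0, 0], "claw": 0},
  {"travel": [0, 1.8, 0], "twist": [0, 0, 0], "claw": 0},
  {"travel": [0, 1.8, 0], "twist": [0, 0, 0], "claw": 0},
])

```text
time_s: 9.85
tool_pos: [0.6284, -0.0366, 0.1951]
tcp_rot: [-0.001, 0.989, 0.148, 0.0]
contact_force: [-0.3, -0.2, 0.1]
width: 0.018
```

```bash
python3 -c "
from h import *
snap('wrist','w13.png'); snap('scene','s13.png'); crop('s13',190,160,390,310,4,'s13c.png')
o=robot.observe(); print(o['tool_pos'],o['contact_force'],o['tcp_rot'],o['width'],o['time_s'])
"
```

```text
[ 0.62851387 -0.03699411  0.19521433] [-0.17587822 -0.62619254 -0.42737097] [-2.85946834e-04  9.88966752e-01  1.48137362e-01  5.76906090e-05] 0.006875356003565002 9.95
```

View pics/w13.png

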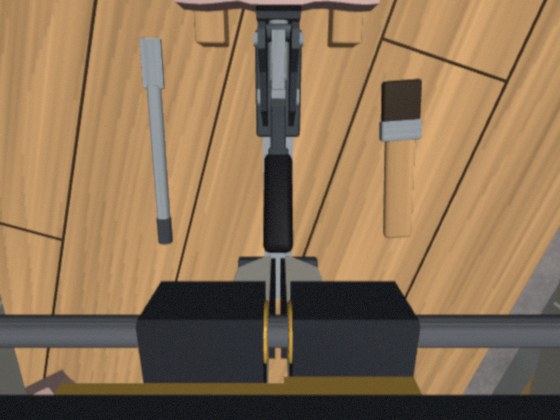

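View pics/s13c.png

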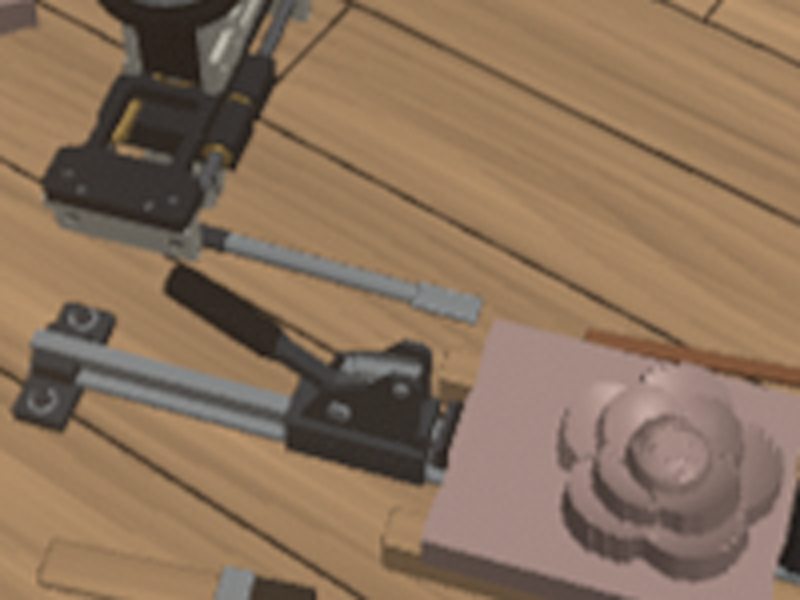

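```bash
python3 -c "
from h import *
p=np.load('fit.npy'); th=np.radians(106.9); ux=np.array([np.cos(th),np.sin(th)]); uy=np.array([-ux[1],ux[0]])
t=robot.observe()['tool_pos']
for px,z in(((278,250),.148),((278,156),.100),((278,136),.05)):
  w=atz('w13',px,z); d=w[:2]-t[:2]; print('rel tcp along/lat mm',(d@ux*1000).round(1),(d@uy*1000).round(1))
"
```

```text
rel tcp along/lat mm -21.7 -0.7
rel tcp along/lat mm 37.0 -0.6
rel tcp along/lat mm 46.8 -0.7
```

Lever is up, handle column 278 matches finger column 278, and the head has stayed put. Going down to just above the handle, then pressing in stages.

Call:
apply_moves([
  {"travel": [0, 0, 2], "twist": [0, 0, 0], "claw": 0},
  {"travel": [0, 0, 4], "twist": [0, 0, 0], "claw": 0},
  {"travel": [0, 0, 4.8], "twist": [0, 0, 0], "claw": 0},
  {"travel": [0, 0, 5.3], "twist": [0, 0, 0], "claw": 0},
  {"travel": [0, 0.1, 5.8], "twist": [0, 0, 0], "claw": 0},
  {"travel": [0, 0.2, 6.3], "twist": [0, 0, 0], "claw": 0},
  {"travel": [0, 0.2, 6.3], "twist": [0, 0, 0], "claw": 0},
])

```text
time_s: 10.65
tool_pos: [0.6293, -0.0412, 0.1317]
tcp_rot: [0.0, 0.989, 0.147, -0.0]
contact_force: [-0.5, 0.1, -0.1]
width: 0.004
```

```bash
cat > lev.py <<'E'
from h import *
from scipy.optimize import brentq
def lev(tx,z,hw=9.5):
    # tx tcp x rel pivot (mm), z mm; lever angle at which handle top touches tip face
    def h(phi,x): # surface height at x
        r=(-x+7*np.sin(phi))/np.cos(phi); return 68+r*np.sin(phi)+7*np.cos(phi)
    f=lambda L:max(h(np.radians(35)-L,tx-hw),h(np.radians(35)-L,tx+hw))-z
    return brentq(f,-.5,1.2) 
E
cat > st.py <<'E'
from lev import *
o=robot.observe(); t=o['tool_pos']; P0=np.array([.62851387,-.03699411]); ux=np.array([np.cos(np.radians(106.9)),np.sin(np.radians(106.9))])
tx=(t[:2]-P0)@ux*1000-80
print(t.round(4),'F',o['contact_force'].round(1),'tx',tx.round(1),'lever',[round(lev(tx+e,t[2]*1000),3) for e in(-3,0,3)],o['time_s'])
E
python3 st.py
```

```text
[ 0.6293 -0.0412  0.1317] F [-0.5  0.1 -0.1] tx -84.3 lever [0.089, 0.076, 0.062] 10.65
```

```bash
python3 -c "
from h import *
snap('scene','s14.png'); crop('s14',190,190,330,290,5,'s14c.png')"; python3 st.py
```

```text
[ 0.6295 -0.041   0.1321] F [-0.6  0.3  0.2] tx -84.2 lever [0.086, 0.072, 0.059] 10.7
```

View pics/s14c.png

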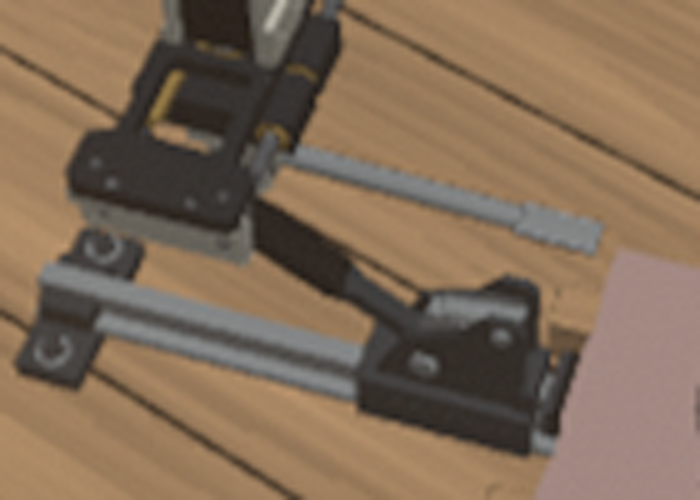

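Call:
apply_moves([
  {"travel": [0, 0, 0.3], "twist": [0, 0, 0], "claw": 0},
  {"travel": [0, 0, 0.6], "twist": [0, 0, 0], "claw": 0},
  {"travel": [0, 0, 0.6], "twist": [0, 0, 0], "claw": 0},
])

```text
time_s: 11.0
tool_pos: [0.6291, -0.0409, 0.1257]
tcp_rot: [-0.0, 0.989, 0.147, -0.0]
contact_force: [-0.9, 0.1, 0.3]
width: 0.004
```

```bash
python3 st.py
```

```text
[ 0.6291 -0.0409  0.1257] F [-0.9  0.1  0.3] tx -83.9 lever [0.134, 0.122, 0.109] 11.0
```

```bash
python3 -c "
from h import *
snap('scene','s15.png'); crop('s15',190,190,330,290,5,'s15c.png')
snap('wrist','w15.png')
snap('top','t15.png'); crop('t15',230,110,370,210,5,'t15c.png')
for f in('s15','t15','w15'): print(f,proj(f,robot.observe()['tool_pos']))
"; python3 st.py
```

```text
s15 [241.84847011 233.99075435]
t15 [293.00490555 166.77548669]
w15 [277.5562848  248.39040993]
[ 0.6294 -0.0408  0.1261] F [-0.4 -0.  -0.1] tx -83.9 lever [0.131, 0.118, 0.105] 11.15
```

View pics/s15c.png

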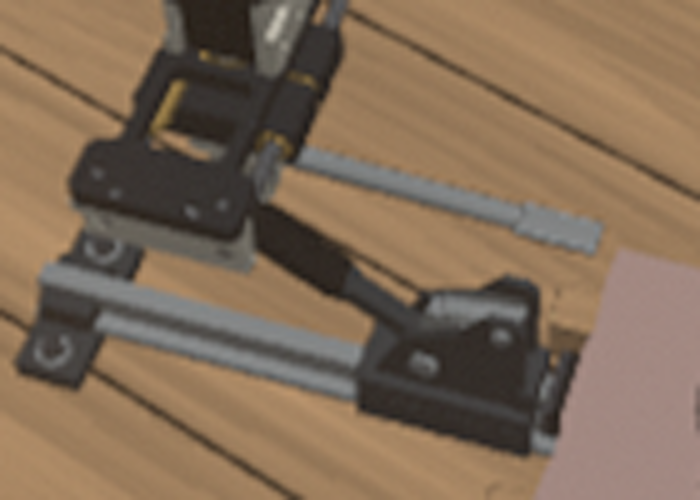

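View pics/w15.png

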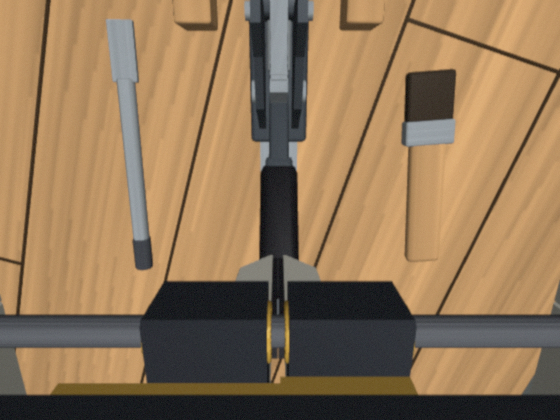

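View pics/t15c.png

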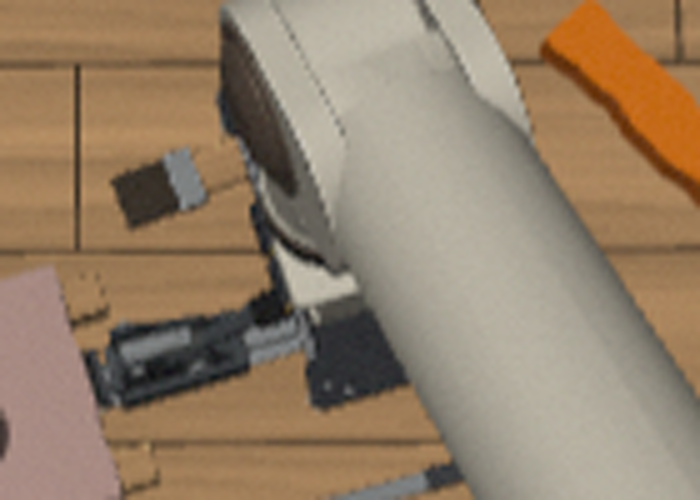

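```bash
python3 -c "
from h import *
o=robot.observe(); q=o['tcp_rot']; R=Ro.from_quat([q[1],q[2],q[3],q[0]]).as_matrix(); t=o['tool_pos']
for dy in(-.0095,0,.0095):
  for dz in (0,-.019): print(dy,dz,proj('w15',t+R@np.array([0,dy,dz])).round(0), proj('w15',t+R@np.array([.046,dy,dz])).round(0))
crop('w15',200,140,360,300,4,'w15c.png')
crop('wrist1',80,220,280,380,4,'w1c.png')
"
```

```text
-0.0095 0 [278. 233.] [360. 233.]
-0.0095 -0.019 [278. 246.] [368. 246.]
0 0 [278. 248.] [359. 248.]
0 -0.019 [278. 263.] [367. 263.]
0.0095 0 [278. 264.] [358. 264.]
0.0095 -0.019 [278. 280.] [365. 280.]
```

View pics/w15c.png

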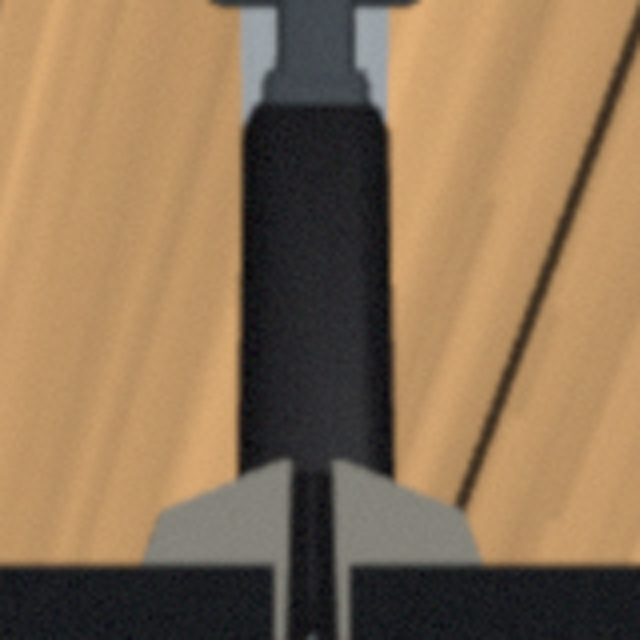

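View pics/w1c.png

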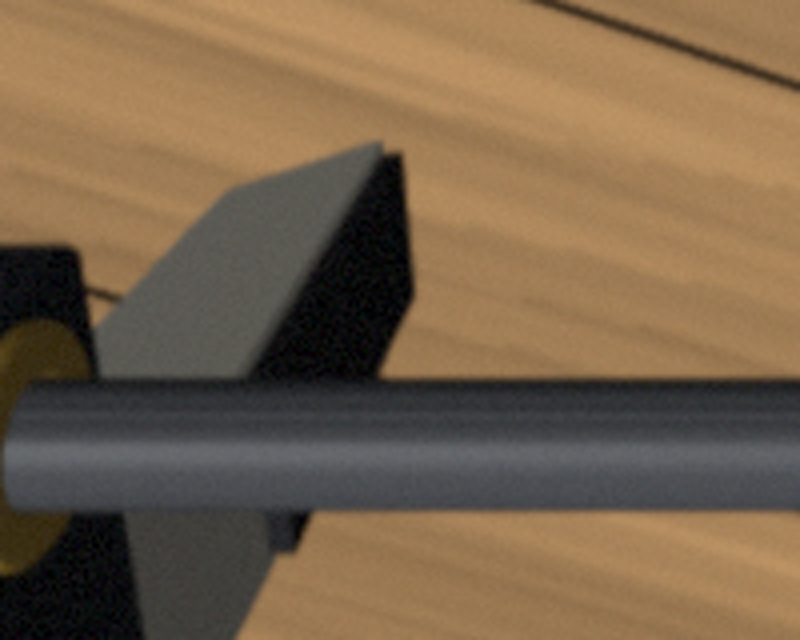

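Wrist view: the shut fingertips show at row 255, but the stated TCP projects to row 248 (front edge 233). So the tips seem to sit above the stated TCP, which explains why there is no contact yet. I'll go down carefully until I feel the handle, then calibrate on that.

Call:
apply_moves([
  {"travel": [0, 0, 0.3], "twist": [0, 0, 0], "claw": 0},
  {"travel": [0, 0, 0.6], "twist": [0, 0, 0], "claw": 0},
  {"travel": [0, 0, 0.8], "twist": [0, 0, 0], "claw": 0},
  {"travel": [0, 0, 0.8], "twist": [0, 0, 0], "claw": 0},
])

```text
time_s: 11.55
tool_pos: [0.629, -0.0409, 0.1175]
tcp_rot: [-0.0, 0.989, 0.147, -0.0]
contact_force: [-0.7, -0.7, -0.2]
width: 0.007
```

Call:
apply_moves([
  {"travel": [0, 0, 0.2], "twist": [0, 0, 0], "claw": 0},
  {"travel": [0, 0, 0.4], "twist": [0, 0, 0], "claw": 0},
  {"travel": [0, 0, 0.4], "twist": [0, 0, 0], "claw": 0},
])

```text
time_s: 11.85
tool_pos: [0.6292, -0.0409, 0.1137]
tcp_rot: [-0.0, 0.989, 0.147, -0.0]
contact_force: [0.4, -0.7, -0.2]
width: 0.004
```

Call:
apply_moves([
  {"travel": [0, 0, 0.2], "twist": [0, 0, 0], "claw": 0},
  {"travel": [0, 0, 0.4], "twist": [0, 0, 0], "claw": 0},
  {"travel": [0, 0, 0.4], "twist": [0, 0, 0], "claw": 0},
])

```text
time_s: 12.15
tool_pos: [0.6295, -0.0408, 0.11]
tcp_rot: [-0.0, 0.989, 0.147, 0.0]
contact_force: [-0.3, 0.1, 1.4]
width: 0.005
```

```bash
python3 -c "
from h import *
snap('wrist','w16.png'); crop('w16',200,120,360,300,3,'w16c.png')
snap('scene','s16.png'); crop('s16',190,190,330,290,5,'s16c.png')"; python3 st.py
```

```text
[ 0.6295 -0.0407  0.1102] F [0.4 0.2 0.8] tx -83.8 lever [0.264, 0.254, 0.244] 12.25
```

View pics/w16c.png

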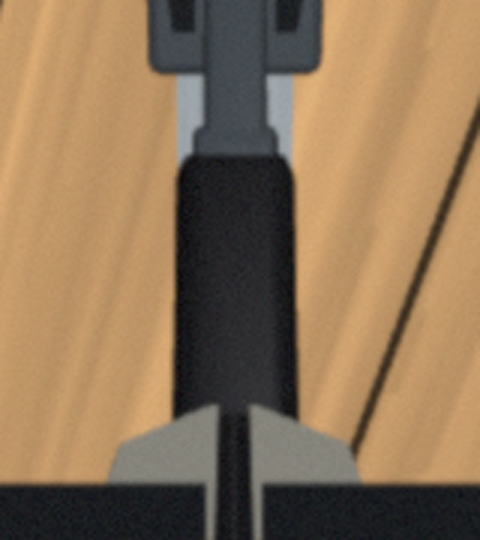

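View pics/s16c.png

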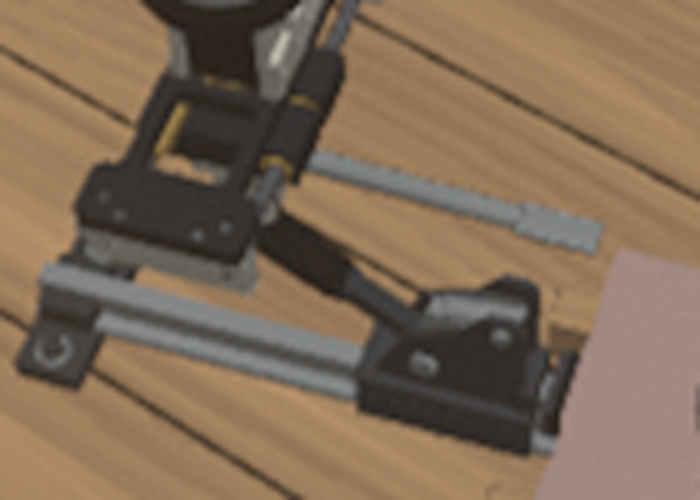

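```bash
python3 -c "
from h import *
t=robot.observe()['tool_pos']; a=np.radians(106.9); ux=np.array([np.cos(a),np.sin(a)])
for px in ((278,171),(278,255)):
  o,d=ray('w16',px); 
  for z in (.095,.1035,.11,.12,.13,.14): 
    w=o+d*(z-o[2])/d[2]; print(px,z,'along',((w[:2]-t[:2])@ux*1000).round(1))
"
```

```text
(278, 171) 0.095 along 41.2
(278, 171) 0.1035 along 43.0
(278, 171) 0.11 along 44.3
(278, 171) 0.12 along 46.4
(278, 171) 0.13 along 48.5
(278, 171) 0.14 along 50.6
(278, 255) 0.095 along -11.2
(278, 255) 0.1035 along -7.3
(278, 255) 0.11 along -4.3
(278, 255) 0.12 along 0.3
(278, 255) 0.13 along 5.0
(278, 255) 0.14 along 9.6
```

```bash
sed -i 's/-80$/-78/; s/t\[2\]\*1000)/t[2]*1000+29.5)/' st.py; python3 st.py; python3 -c "
from lev import *
for z in (140,125,110,100,90,80,70,66,64,62,60): 
  tx=-82-10*(140-z)/75; print(z,z-29.5,round(tx,1),round(lev(tx,z),3))"
```

```text
[ 0.6295 -0.0407  0.1102] F [0.4 0.2 0.8] tx -81.8 lever [0.02, 0.005, -0.01] 12.25
140 110.5 -82.0 0.004
125 95.5 -84.0 0.127
110 80.5 -86.0 0.264
100 70.5 -87.3 0.36
90 60.5 -88.7 0.46
80 50.5 -90.0 0.561
70 40.5 -91.3 0.672
66 36.5 -91.9 0.72
64 34.5 -92.1 0.744
62 32.5 -92.4 0.767
60 30.5 -92.7 0.791
```

Contact comes at TCP z 0.1105, so the real tips sit about 29.5 mm above the stated TCP with the gripper shut. The wrist view agrees with this. Pressing the first click.

Call:
apply_moves([
  {"travel": [0, 0.05, 0.3], "twist": [0, 0, 0], "claw": 0},
  {"travel": [0, 0.1, 0.6], "twist": [0, 0, 0], "claw": 0},
  {"travel": [0, 0.1, 0.9], "twist": [0, 0, 0], "claw": 0},
  {"travel": [0, 0.2, 1.2], "twist": [0, 0, 0], "claw": 0},
  {"travel": [0, 0.2, 1.2], "twist": [0, 0, 0], "claw": 0},
])

```text
time_s: 12.75
tool_pos: [0.6307, -0.0431, 0.0981]
tcp_rot: [0.0, 0.989, 0.147, 0.001]
contact_force: [0.3, -0.1, 2.5]
width: 0.005
```

```bash
python3 st.py
```

```text
[ 0.6307 -0.0431  0.0981] F [ 0.3 -0.1  2.5] tx -84.5 lever [0.121, 0.108, 0.095] 12.75
```

Call:
apply_moves([
  {"travel": [0, 0.02, 0.2], "twist": [0, 0, 0], "claw": 0},
  {"travel": [0, 0.05, 0.4], "twist": [0, 0, 0], "claw": 0},
  {"travel": [0, 0.05, 0.4], "twist": [0, 0, 0], "claw": 0},
])

```text
time_s: 13.05
tool_pos: [0.6298, -0.0432, 0.0935]
tcp_rot: [-0.0, 0.989, 0.147, -0.0]
contact_force: [1.6, 0.2, 0.9]
width: 0.002
```

Call:
apply_moves([
  {"travel": [0, 0.02, 0.2], "twist": [0, 0, 0], "claw": 0},
  {"travel": [0, 0.02, 0.2], "twist": [0, 0, 0], "claw": 0},
])

```text
time_s: 13.25
tool_pos: [0.6291, -0.0436, 0.091]
tcp_rot: [-0.0, 0.989, 0.147, -0.001]
contact_force: [-0.4, -0.5, 0.8]
width: 0.006
```

Call:
apply_moves([
  {"travel": [0, 0.02, 0.2], "twist": [0, 0, 0], "claw": 0},
  {"travel": [0, 0.02, 0.2], "twist": [0, 0, 0], "claw": 0},
])

```text
time_s: 13.45
tool_pos: [0.6298, -0.0437, 0.0896]
tcp_rot: [-0.0, 0.989, 0.147, -0.0]
contact_force: [-0.1, -0.9, -0.1]
width: 0.005
```

```bash
python3 st.py
```

```text
[ 0.6298 -0.0437  0.0896] F [-0.1 -0.9 -0.1] tx -84.8 lever [0.191, 0.18, 0.168] 13.45
```

Force dropped to zero at estimated lever 0.18, so the first click snapped home as modelled. Next is the second (expected at TCP z of about 0.072).

Call:
apply_moves([
  {"travel": [0, 0.05, 0.3], "twist": [0, 0, 0], "claw": 0},
  {"travel": [0, 0.1, 0.6], "twist": [0, 0, 0], "claw": 0},
  {"travel": [0, 0.15, 0.9], "twist": [0, 0, 0], "claw": 0},
  {"travel": [0, 0.2, 1.2], "twist": [0, 0, 0], "claw": 0},
  {"travel": [0, 0.2, 1.2], "twist": [0, 0, 0], "claw": 0},
])

```text
time_s: 13.95
tool_pos: [0.6315, -0.0464, 0.0782]
tcp_rot: [0.0, 0.989, 0.146, 0.001]
contact_force: [-0.0, -0.7, 2.5]
width: 0.0
```

Call:
apply_moves([
  {"travel": [0, 0.02, 0.2], "twist": [0, 0, 0], "claw": 0},
  {"travel": [0, 0.02, 0.2], "twist": [0, 0, 0], "claw": 0},
])

```text
time_s: 14.15
tool_pos: [0.6313, -0.0459, 0.0762]
tcp_rot: [0.0, 0.989, 0.147, 0.0]
contact_force: [1.7, -1.9, 2.7]
width: -0.003
```

Call:
apply_moves([
  {"travel": [0, 0.02, 0.2], "twist": [0, 0, 0], "claw": 0},
  {"travel": [0, 0.02, 0.2], "twist": [0, 0, 0], "claw": 0},
])

```text
time_s: 14.35
tool_pos: [0.6309, -0.0457, 0.0737]
tcp_rot: [-0.0, 0.989, 0.147, -0.0]
contact_force: [0.9, -1.1, 2.3]
width: 0.006
```

Call:
apply_moves([
  {"travel": [0, 0.02, 0.2], "twist": [0, 0, 0], "claw": 0},
  {"travel": [0, 0.02, 0.2], "twist": [0, 0, 0], "claw": 0},
])

```text
time_s: 14.55
tool_pos: [0.6302, -0.0458, 0.0712]
tcp_rot: [-0.0, 0.989, 0.147, -0.001]
contact_force: [0.7, 0.2, 0.1]
width: 0.004
```

```bash
python3 st.py
```

```text
[ 0.6302 -0.0458  0.0712] F [0.7 0.2 0.1] tx -86.9 lever [0.36, 0.353, 0.345] 14.55
```

The second click came at estimated lever 0.353, again as modelled. Checking with a picture.

```bash
python3 -c "
from h import *
snap('wrist','w17.png'); crop('w17',200,60,360,300,3,'w17c.png')
snap('scene','s17.png'); crop('s17',190,190,330,290,5,'s17c.png')"; python3 st.py
```

```text
[ 0.6303 -0.0458  0.0714] F [-0.6 -0.4 -0.6] tx -86.9 lever [0.358, 0.351, 0.343] 14.65
```

View pics/s17c.png

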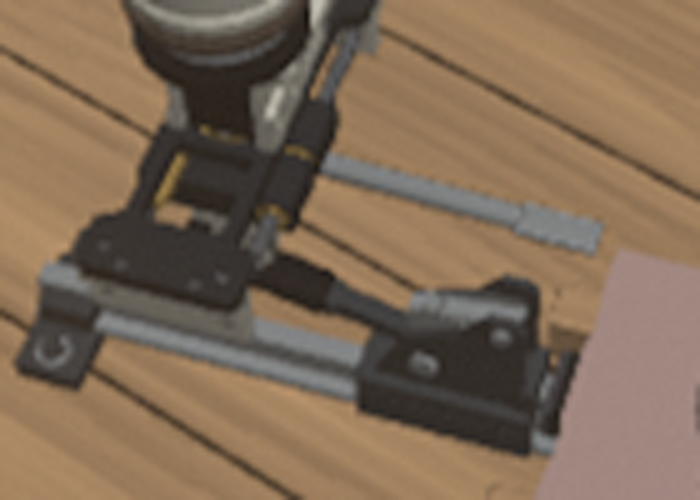

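View pics/w17c.png

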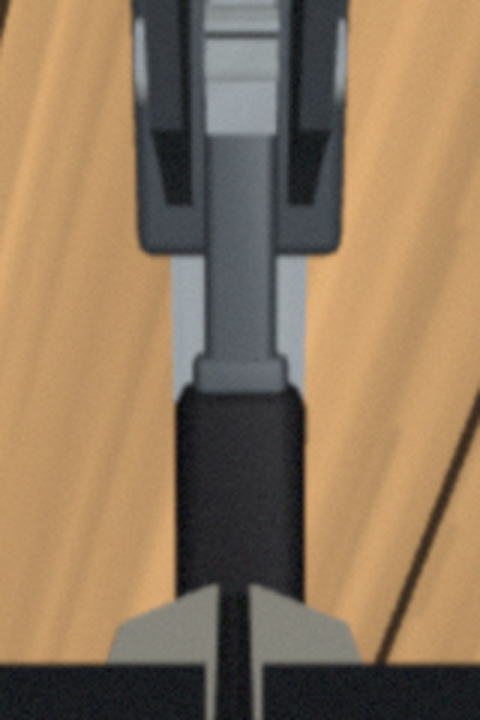

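The picture shows the handle lowered under the fingertips. Pressing on to click 3 (expected at TCP z of about 0.054).

Call:
apply_moves([
  {"travel": [0, 0.05, 0.3], "twist": [0, 0, 0], "claw": 0},
  {"travel": [0, 0.1, 0.6], "twist": [0, 0, 0], "claw": 0},
  {"travel": [0, 0.15, 0.9], "twist": [0, 0, 0], "claw": 0},
  {"travel": [0, 0.2, 1.2], "twist": [0, 0, 0], "claw": 0},
  {"travel": [0, 0.2, 1.2], "twist": [0, 0, 0], "claw": 0},
])

```text
time_s: 15.15
tool_pos: [0.6316, -0.0488, 0.0599]
tcp_rot: [0.0, 0.989, 0.147, -0.0]
contact_force: [-1.6, -0.6, 3.0]
width: 0.001
```

Call:
apply_moves([
  {"travel": [0, 0.02, 0.2], "twist": [0, 0, 0], "claw": 0},
  {"travel": [0, 0.02, 0.2], "twist": [0, 0, 0], "claw": 0},
])

```text
time_s: 15.35
tool_pos: [0.6318, -0.049, 0.058]
tcp_rot: [0.0, 0.989, 0.147, 0.0]
contact_force: [-0.7, -2.7, 3.4]
width: 0.004
```

Call:
apply_moves([
  {"travel": [0, 0.02, 0.2], "twist": [0, 0, 0], "claw": 0},
  {"travel": [0, 0.02, 0.2], "twist": [0, 0, 0], "claw": 0},
])

```text
time_s: 15.55
tool_pos: [0.6319, -0.0484, 0.0558]
tcp_rot: [-0.0, 0.989, 0.147, 0.0]
contact_force: [-0.4, -0.7, 1.3]
width: 0.006
```

Call:
apply_moves([
  {"travel": [0, 0.02, 0.2], "twist": [0, 0, 0], "claw": 0},
  {"travel": [0, 0.02, 0.2], "twist": [0, 0, 0], "claw": 0},
])

```text
time_s: 15.75
tool_pos: [0.6312, -0.048, 0.0533]
tcp_rot: [-0.001, 0.989, 0.147, -0.0]
contact_force: [-0.1, 0.7, -1.0]
width: 0.006
```

```bash
python3 st.py
```

```text
[ 0.6312 -0.048   0.0533] F [-0.1  0.7 -1. ] tx -89.3 lever [0.534, 0.532, 0.529] 15.75
```

The third click is in (0.53). Fourth: pressing to about z 0.042, then 2 mm steps.

Call:
apply_moves([
  {"travel": [0, 0.05, 0.3], "twist": [0, 0, 0], "claw": 0},
  {"travel": [0, 0.1, 0.6], "twist": [0, 0, 0], "claw": 0},
  {"travel": [0, 0.15, 0.9], "twist": [0, 0, 0], "claw": 0},
  {"travel": [0, 0.2, 1.1], "twist": [0, 0, 0], "claw": 0},
  {"travel": [0, 0.2, 1.1], "twist": [0, 0, 0], "claw": 0},
])

```text
time_s: 16.25
tool_pos: [0.6319, -0.0495, 0.0429]
tcp_rot: [-0.001, 0.989, 0.147, -0.0]
contact_force: [-2.1, 2.6, 3.7]
width: 0.002
```

Call:
apply_moves([
  {"travel": [0, 0, 0.2], "twist": [0, 0, 0], "claw": 0},
  {"travel": [0, 0, 0.2], "twist": [0, 0, 0], "claw": 0},
])

```text
time_s: 16.45
tool_pos: [0.6321, -0.0497, 0.0409]
tcp_rot: [-0.0, 0.989, 0.147, -0.0]
contact_force: [-0.1, 1.3, 2.5]
width: 0.006
```

Call:
apply_moves([
  {"travel": [0, 0, 0.2], "twist": [0, 0, 0], "claw": 0},
  {"travel": [0, 0, 0.2], "twist": [0, 0, 0], "claw": 0},
])

```text
time_s: 16.65
tool_pos: [0.6323, -0.0502, 0.0388]
tcp_rot: [-0.0, 0.989, 0.147, 0.0]
contact_force: [-0.5, 1.4, 2.1]
width: 0.008
```

```bash
python3 st.py
```

```text
[ 0.6323 -0.0502  0.0388] F [-0.5  1.4  2.1] tx -91.8 lever [0.69, 0.693, 0.696] 16.65
```

Call:
apply_moves([
  {"travel": [0, 0, 0.1], "twist": [0, 0, 0], "claw": 0},
  {"travel": [0, 0, 0.1], "twist": [0, 0, 0], "claw": 0},
])

```text
time_s: 16.85
tool_pos: [0.6323, -0.0512, 0.0376]
tcp_rot: [0.0, 0.989, 0.147, -0.0]
contact_force: [0.6, -0.4, 0.1]
width: 0.01
```

Call:
apply_moves([
  {"travel": [0, 0, 0.1], "twist": [0, 0, 0], "claw": 0},
  {"travel": [0, 0, 0.1], "twist": [0, 0, 0], "claw": 0},
])

```text
time_s: 17.05
tool_pos: [0.6324, -0.0513, 0.0368]
tcp_rot: [0.0, 0.989, 0.147, -0.0]
contact_force: [-0.5, 0.1, 1.6]
width: 0.005
```

```bash
python3 st.py
```

```text
[ 0.6324 -0.0513  0.0368] F [-0.5  0.1  1.6] tx -92.8 lever [0.712, 0.716, 0.719] 17.05
```

Fourth click felt (force fell to 0 at estimated 0.70, then rose again). Pressing 2 mm further to hold firmly.

Call:
apply_moves([
  {"travel": [0, 0, 0.1], "twist": [0, 0, 0], "claw": 0},
  {"travel": [0, 0, 0.2], "twist": [0, 0, 0], "claw": 0},
  {"travel": [0, 0, 0.2], "twist": [0, 0, 0], "claw": 0},
  {"travel": [0, 0, 0.2], "twist": [0, 0, 0], "claw": 0},
  {"travel": [0, 0, 0.2], "twist": [0, 0, 0], "claw": 0},
])

```text
time_s: 17.55
tool_pos: [0.6325, -0.0511, 0.0352]
tcp_rot: [0.0, 0.989, 0.147, 0.0]
contact_force: [-0.8, -1.8, 3.1]
width: 0.001
```

```bash
python3 st.py; python3 -c "
from h import *
for i in range(4):
    s=snap('wrist','w18.png'); print(robot.observe()['contact_force'].round(2))
crop('w18',160,0,400,300,2.2,'w18c.png')
snap('scene','s18.png'); crop('s18',190,190,390,310,4,'s18c.png')"; python3 st.py
```

```text
[ 0.6325 -0.0511  0.0352] F [-0.8 -1.8  3.1] tx -92.6 lever [0.73, 0.735, 0.739] 17.55
[-0.16 -2.56  2.52]
[-1.38 -1.71  3.4 ]
[-0.94 -1.98  3.44]
[ 0.02 -2.76  3.05]
[ 0.6325 -0.051   0.0351] F [ 0.2 -2.9  2.7] tx -92.5 lever [0.731, 0.736, 0.74] 17.8
```

View pics/s18c.png

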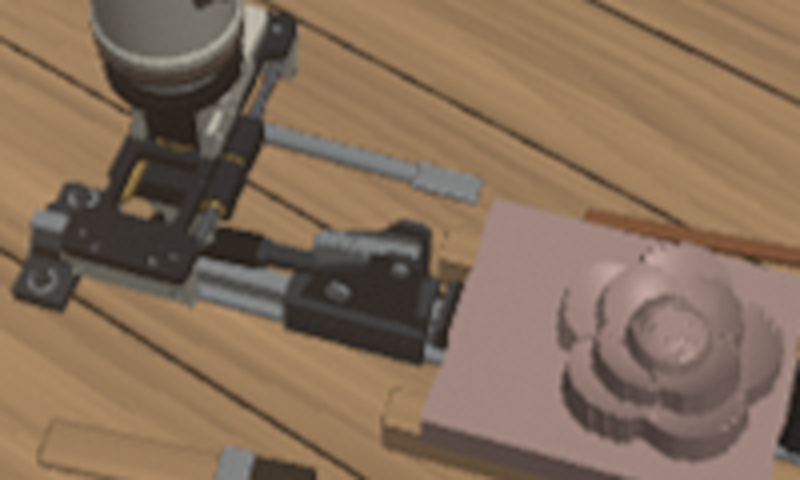

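View pics/w18c.png

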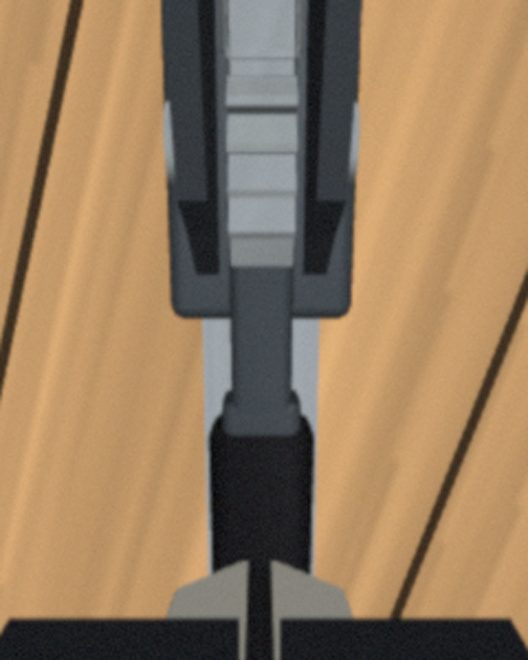

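The handle is level under the fingertips and held at about 3 N, with estimated lever 0.736. The crack is closed and the slab corner, at crop (490,200), has not moved. Handing in.

```bash
python3 -c "
from plant import robot
print(robot.job_done())"
```

```text
the job is handed in; nothing more can be done
None
```

I handed the job in at about 18 s, with the lever at its fourth click and the fingers still pressing the handle. `job_done()` gave no verdict, so success is judged only from my own checks.

**What I did:** I gripped the clamp head and slid it about 57 mm. That closed the crack and squeezed the sprung pad by about 4 mm, with the lever still up. I then let go, shut the fingers and pressed the lever down, feeling four separate force drops, one for each click.

**Last checks:**
- **Lever:** estimated at 0.736 rad from the fingertip position, between the fourth click and the fifth.
- **Finger force:** steady at about 3 N on the handle.
- **Stone:** the crack looked closed in the last pictures, and the slab's corner had not moved.
- **Tools:** nothing looked disturbed in the views I took.

**Not confirmed:**
- The forces from pad to end piece and from end piece to slab were not measured directly. I inferred them from the spring compression and the push force of about 14 N, against about 9 N with the pad clear.
- The end piece's squareness was only judged by eye.

**Disagreement:** with the gripper shut, the fingertips sat about 29 mm above the stated TCP. Both the wrist picture and the height of first contact showed this, so I worked from the contact height. The four clicks then came close to the angles that predicted.

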